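Close the aligner's service port with its cam-lock cap

ROBOT

A 7-joint arm with a two-finger parallel gripper is mounted at the origin on the work surface. World frame = base frame: x ahead of the robot, y to its left, z up, the work surface at z = 0. Lengths are in m, angles in rad, forces in N, time in s.
With the tool pointing down it reaches from about 0.35 to 0.9 m from the base axis. Payload 7.2 kg.
Tool frame: the origin (TCP) lies on the centre line of the jaws, within the pads' length; the fingertips stand 11 mm ahead of it and the grasp point (between the pads) lies 8 mm behind it; z points along the fingers, y is the line along which they close (so a half turn about z gives the same grasp; the last joint's range is limited). The gripper opens to 88 mm and grips with 3 to 60 N. Pads are 20 mm wide; open, the fingers measure 115 mm over their backs; the gripper's body (75 mm by 178 mm) begins 61 mm behind the grasp point.
Start: joints at [-1.169, 0.411, -0.013, 1.596, 0.006, 1.134, -0.082], TCP at [0.283, 0.557, 0.234] pointing down, gripper open.
Joint ranges: [-2.95, 2.95], [-0.29, 1.99], [-1.47, 1.44], [0.14, 2.54], [-1.03, 4.17], [0.13, 1.85], [-2.86, 2.86]. Speed limits (rad/s): [2.39, 2.39, 3.01, 3.01, 3.14, 3.14, 3.14].

INTERFACE

Orientations are given as a unit quaternion [x, y, z, w].
In Python, from cell import robot, get_image, calibration gives the robot as it stands.
- The arm moves only by the shell command python3 -m crank 'ROWS'. ROWS is text: rows parted by semicolons, each of 7 numbers parted by spaces: the closure, from -1 (fully open) to 1 (shut), then the shift along the tool's x, y, z in mm, then the turn, a rotation vector about the tool's x, y, z in rad. In form: gripper tx ty tz rx ry rz; .... A call has 1 to 20 rows; each row is the pose to reach, as a shift and turn from the pose commanded when the call began, along the tool's axes at that moment; what a row does not reach only later rows make up. A row lasts 1/10 s, in which the tool goes at most 50 mm and 8.59 degrees, less where a joint would pass 70% of its speed; a pose out of reach is approached as far as the arm can. A call with a gripper value outside its range is refused whole. The fingers move at their own pace and stop on an object; the grip force is fixed at half the most. Time passes only in rows, so rows that repeat a pose let the fingers close. It gives the time, the measured TCP pose, the force, the opening and the grip force at its end, in the units of the state.
- robot.get_obs(): the state, without advancing time (a new reading comes with each control period).
- get_image(name): name is "scene" or "top" or "wrist"; returns the picture (400x640x3 uint8, red, green, blue); there is no depth.
- calibration(name): a dict with "intrinsics" (3x3 intrinsics, pixels), "dist_coeffs" ([k1, k2, p1, p2, k3] as OpenCV has them; the pictures are not rectified), "eye" and "rotation" of the camera in the world. Camera axes: x right, y down, z forward; pixel columns grow to the right and rows downward; lengths in m; the calibration is good to about 2 mm. A picture is of the moment at which its call begins: read the wrist's pose just before it. calibration takes no time and is no camera call; for the wrist camera it gives the pose at the moment of the call.
- robot.finish_job(): hands the job in; it is judged then, once.
The state is a dict: "t": time; "joint_pos": joint angles; "joint_vel": joint speeds; "tau": joint torques, N m; "tool_pos": TCP position; "tcp_rot": TCP orientation; "force": force on the tool from outside, world axes, zero at the start; "ft_torque": the same for the moment, N m; "gripper_width": finger opening in m; "grasp_force": force on a finger pad.
Only numpy, scipy, OpenCV 4.12 (cv2) and the standard library are available. Lean on these libraries where they do the work, as an engineer would, in place of code of your own. Each camera call takes 0.05 s, during which the arm holds its last target. There are 200 camera calls.

TASK

Put the cam-lock cap on the upright grooved service port: push it straight down, past the stiff seal, until it is fully home on the port's shoulder while both its cam arms are still raised, then swing the two arms fully down to their stops, one after the other, so that the cap is locked. Work by feel and do not force anything: push the cap on with no more than about 30 N and either arm with no more than about 20 N. Leave the other things on the bench where they are and let go at the end.

Things in the scene. Friction and masses are not known exactly. Their poses are not given: they have to be found in the camera images.
- port: Service port bolted to the bench: black square foot 100 x 100 x 12 mm with an upright round steel adaptor. Origin under the foot's centre, z up. Column 40 mm diameter, then a shoulder 53 mm diameter, 8 mm thick, whose top (the seat) is 75 mm above the origin; above it the grooved spigot, 31 mm tall (see port_seat, port_top).
- shoulder: The shoulder of the port: the round steel collar, 53 mm diameter, 8 mm thick, on whose flat top the cap's rim comes to rest. Fixed. Origin at the centre of its top, z up (same point as port_seat).
- port_seat (a point): Centre of the port's seat, on its axis, 75 mm above the bench, z up. The cap is fully home when its origin is here. Above the seat: neck 36 mm diameter, 8 mm tall, with a sprung rubber seal 4 mm up (stands out to 40.5 mm diameter, yields inwards), then a groove 26 mm diameter up to 22 mm.
- port_top (a point): Centre of the top of the port, 31 mm above the seat. The lip over the groove is 36 mm diameter from 22 to 26 mm above the seat, then tapers to 26 mm diameter at the top.
- cap: Cam-lock cap: closed aluminium cup standing mouth down, 0.2 to 0.4 kg. Origin at the centre of its open mouth (underside), z up to its closed top. Outside 52 mm diameter, 42 mm tall; bore 37.8 mm diameter, 33 mm deep, small chamfer at the mouth. Arm a is on its +x side, arm b on -x, between lugs (23 mm wide, reaching 32 mm from the axis); the +y and -y sides are bare for gripping.
- cap_top (a point): Centre of the cap's closed top, 42 mm above its mouth. The cap slides freely over the lip until its mouth meets the seal about 5 mm above the seat; from there it takes 8 to 22 N of push down to the seat, and the seal's friction keeps it where it is left. It goes on at any yaw.
- cam_a (a joint): Angle of cam arm a (rad): 0 level, straight out along the cap's +x; negative raised (to -1.1); positive swung down; the stop, fully down and locked, is 1.25. Hinge along the cap's y, 25 mm from the axis, 19 mm above the mouth. Stiff: stays where left, turns with about 0.4 N m, up to 0.6 N m when the cam bites under the port's lip, which it can only with the cap down on the port. Starts raised.
- cam_b (a joint): The same for cam arm b on the cap's -x side (0 is level along the cap's -x).
- lever_a: Steel lever of arm a, 13 mm wide, 5 mm thick, with a round flat thumb pad 22 mm in diameter centred 45 mm from the hinge (free end at 56 mm). Origin on the hinge; x along the lever to its free end, z out of its upper face (the outer face once swung down), y along the hinge.
- lever_b: The same for the lever of arm b.
- pad_a (a point): Centre of the upper (outer) face of the thumb pad of lever a: the place to push.
- pad_b (a point): Centre of the upper (outer) face of the thumb pad of lever b.
- jar: Bystander: small lidded jar, 52 mm diameter, 60 mm tall.
- ballpost: Bystander: spare clamp post, black foot 50 x 40 x 25 mm with a ball on a stem, 101 mm tall.
Not all that is in view belongs to the job. What is shaped like the port but green or orange is not meant.

How it is judged:
On the way, in this order (a step that is already met when the one before it is completed fails the run):
1. The cap is pushed home on the port (within 1.5 mm of the seat and 3 mm of the axis) with both arms still raised above level (z of cap in the frame of port_seat below 0.0015 m and horizontal distance between cap and port_seat below 0.003 m and angle between cap's own z axis and vertical below 0.08 rad and value of joint each of cam_a, cam_b below 0 rad), for 0.2 s.
2. One arm is fully down (beyond 1.2 rad) while the other is still up (below 0.3 rad) (((value of joint cam_a above 1.2 rad and value of joint cam_b below 0.3 rad) or (value of joint cam_b above 1.2 rad and value of joint cam_a below 0.3 rad))), for 0.1 s.
At the end, for the whole second after the job is handed in: Both arms are down within 0.05 rad of their stops, the cap is home on the port (within 1.5 mm of the seat, 3 mm of the axis, upright within 0.08 rad) and at rest (value of joint each of cam_a, cam_b above 1.2 rad and z of cap in the frame of port_seat below 0.0015 m and horizontal distance between cap and port_seat below 0.003 m and angle between cap's own z axis and vertical below 0.08 rad and linear speed of cap below 0.02 m/s); the robot touches nothing.
It fails at once if the cap is pressed on the port's shoulder with more than 55 N (contact force between cap and shoulder above 55 N).
It fails at once if the cap is forced or jammed on the port with more than 140 N in all (seal, lip, cams and shoulder added up) (contact force between cap and port above 140 N).
It fails at once if arm a is pushed with more than 28 N (contact force between anything else and lever_a above 28 N).
It fails at once if arm b is pushed with more than 28 N (contact force between anything else and lever_b above 28 N).
It fails at once if a bystander is moved more than 30 mm (distance of any of jar, ballpost from where it was at the start of the episode above 0.03 m).
It also fails if it takes over 72 s, if anything falls off the work surface, if the arm or the gripper's body presses on something with over 40 N, if the wrist force passes 120 N, or if a joint passes its speed limit or range.

## Working session

There is one attempt and no reset: what is moved stays moved. The work goes in short steps, Python scripts to look and compute and a shell command to move; the robot and the scene stay as the last step left them, time stands still between calls to the robot, and variables do not carry over. Pictures are saved under pics/ and viewed, at most 10 in all, crops included, and the job is handed in when it is done.

```bash
mkdir -p pics; python3 - <<'E'
from cell import robot,get_image,calibration
import cv2
o=robot.get_obs();print({k:o[k] for k in('t','tool_pos','tcp_rot','force','gripper_width')})
for n in('scene','top'):
    im=get_image(n);cv2.imwrite(f'pics/{n}0.png',im[:,:,::-1]);c=calibration(n);print(n,c)
E
```

```text
{'t': 0.0, 'tool_pos': array([0.28274049, 0.5568341 , 0.23280918]), 'tcp_rot': array([ 2.32742302e-01,  9.72538101e-01, -8.00487214e-04, -1.45779639e-04]), 'force': array([-1.05093114,  0.40522806, -0.12152067]), 'gripper_width': 0.08778670573985833}
scene {'intrinsics': array([[459.03519376,   0.        , 319.26715185],
       [  0.        , 459.03519376, 209.80567744],
       [  0.        ,   0.        ,   1.        ]]), 'dist_coeffs': array([-0.1225322,  0.       ,  0.       ,  0.       ,  0.       ]), 'eye': array([1.44462859, 0.22938357, 0.97263462]), 'rotation': array([ 0.50977521,  0.76720291, -0.32038494, -0.22109368])}
top {'intrinsics': array([[397.46308713,   0.        , 317.21517892],
       [  0.        , 397.46308713, 203.26304195],
       [  0.        ,   0.        ,   1.        ]]), 'dist_coeffs': array([0.03171285, 0.        , 0.        , 0.        , 0.        ]), 'eye': array([ 0.4183596 , -0.11251298,  0.94118341]), 'rotation': array([ 0.7088348 , -0.69896161,  0.07008981, -0.06397908])}
```

View pics/top0.png

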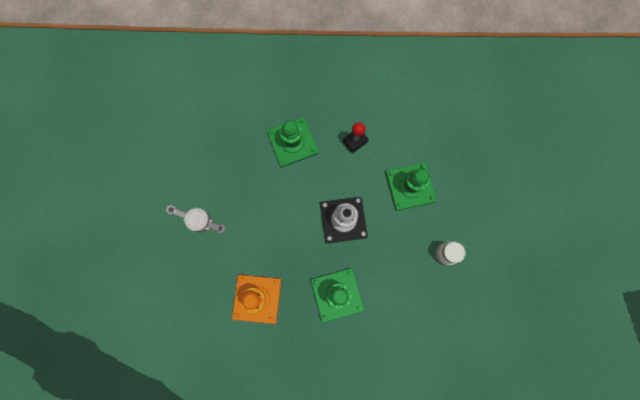

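View pics/scene0.png

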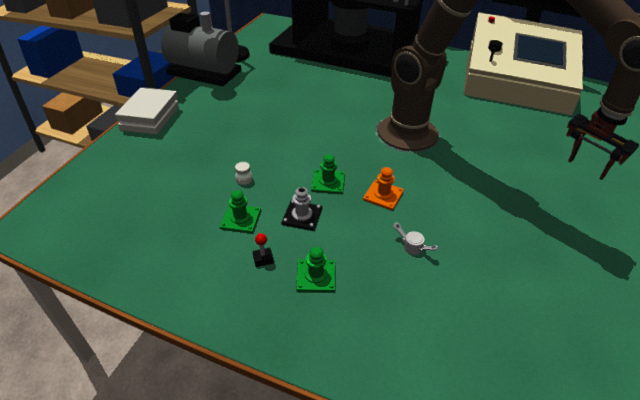

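```bash
cat > h.py <<'E'
import numpy as np,cv2
from scipy.spatial.transform import Rotation as R
from cell import robot,get_image,calibration
def onplane(c,px,z):
    n=cv2.undistortPoints(np.array(px,float).reshape(-1,1,2),c['intrinsics'],c['dist_coeffs']).reshape(-1,2)
    r=R.from_quat(c['rotation']) if np.size(c['rotation'])==4 else R.from_matrix(c['rotation'])
    d=r.apply(np.c_[n,np.ones(len(n))]);e=np.array(c['eye'])
    return e+d*((z-e[2])/d[:,2])[:,None]
def proj(c,P):
    r=R.from_quat(c['rotation']) if np.size(c['rotation'])==4 else R.from_matrix(c['rotation'])
    return cv2.projectPoints(r.inv().apply(np.atleast_2d(P)-c['eye']),np.zeros(3),np.zeros(3),c['intrinsics'],c['dist_coeffs'])[0].reshape(-1,2)
E
python3 - <<'E'
from h import *
np.set_printoptions(precision=4,suppress=True)
c=calibration('top');s=calibration('scene')
print('foot corners',onplane(c,[(323,201),(361,197),(367,238),(327,242)],.012))
print('port top',onplane(c,[(346.5,212.5)],.106),onplane(s,[(301.5,190)],.106))
print('cap top',onplane(c,[(196,219)],.042),onplane(s,[(414.5,239)],.042))
print('pads',onplane(c,[(171,210),(221,229)],.06), onplane(s,[(399,227),(433,247)],.06))
print('jar',onplane(c,[(455,252)],.06),'post',onplane(c,[(358,129)],.095))
im=cv2.imread('pics/top0.png')
a=cv2.resize(im[180:260,150:250],None,fx=4,fy=4,interpolation=2);b=cv2.resize(im[180:260,300:400],None,fx=4,fy=4,interpolation=2)
s=cv2.imread('pics/scene0.png')
d=cv2.resize(s[205:285,380:480],None,fx=4,fy=4,interpolation=2);e=cv2.resize(s[165:245,260:360],None,fx=4,fy=4,interpolation=2)
cv2.imwrite('pics/c1.png',cv2.resize(np.vstack([np.hstack([a,b]),np.hstack([d,e])]),(750,600)))
E
```

```text
foot corners [[ 0.6027 -0.1331  0.012 ]
 [ 0.6138 -0.2238  0.012 ]
 [ 0.5159 -0.2371  0.012 ]
 [ 0.5052 -0.1435  0.012 ]]
port top [[ 0.5598 -0.1814  0.106 ]] [[ 0.5621 -0.1787  0.106 ]]
cap top [[0.5507 0.1558 0.042 ]] [[0.5586 0.1592 0.042 ]]
pads [[0.5676 0.2072 0.06  ]
 [0.5264 0.0938 0.06  ]] [[0.5487 0.1096 0.06  ]
 [0.5845 0.2138 0.06  ]]
jar [[ 0.483  -0.4241  0.06  ]] post [[ 0.7524 -0.2082  0.095 ]]
```

View pics/c1.png

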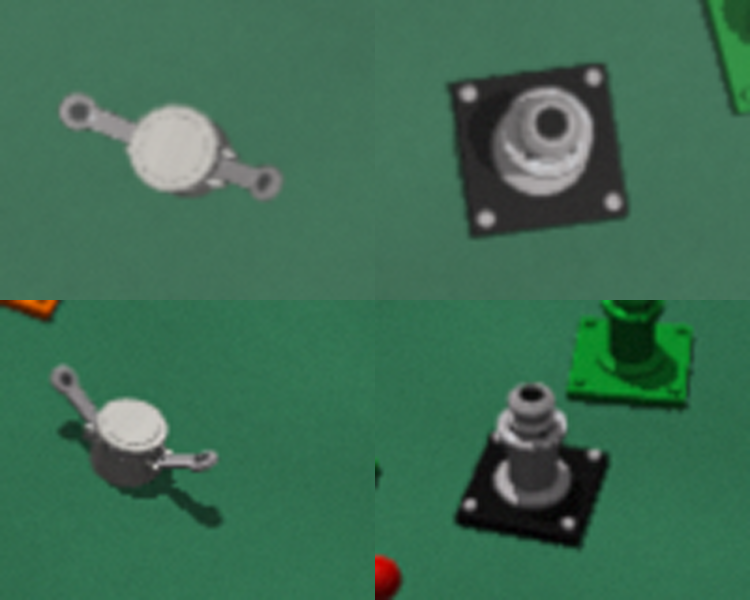

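```bash
cat >> h.py <<'E'
def tri(c1,p1,c2,p2):
    A=[];
    a0,a1=onplane(c1,p1,0),onplane(c1,p1,.2);b0,b1=onplane(c2,p2,0),onplane(c2,p2,.2)
    out=[]
    for P,Q,S,T in zip(a0,a1,b0,b1):
        u=Q-P;v=T-S;st=np.linalg.lstsq(np.c_[u,-v],S-P,rcond=None)[0]
        X,Y=P+u*st[0],S+v*st[1];out.append(np.r_[(X+Y)/2,np.linalg.norm(X-Y)])
    return np.array(out)
E
python3 - <<'E'
from h import *
np.set_printoptions(precision=4,suppress=True)
c=calibration('top');s=calibration('scene')
print(tri(c,[(196.1,219.5),(170.8,209.6),(220.4,228.5),(346.9,212.8)],s,[(414.7,238.3),(434.4,247.4),(397,225.8),(302.1,189.8)]))
print(onplane(c,[(320,202.4),(361.3,197.6),(367.5,236.8),(325.9,243.2)],.012).mean(0))
w=calibration('wrist');print(w)
o=robot.get_obs();print(R.from_quat(o['tcp_rot']).as_matrix(),R.from_quat(o['tcp_rot']).inv().apply(w['eye']-o['tool_pos']))
E
```

```text
[[ 0.5503  0.158   0.0358  0.0014]
 [ 0.5706  0.2155  0.0442  0.0041]
 [ 0.5295  0.1001  0.0424  0.0015]
 [ 0.5589 -0.1805  0.1039  0.0041]]
[ 0.5582 -0.1824  0.012 ]
{'intrinsics': array([[289.3513,   0.    , 315.0852],
       [  0.    , 289.3513, 198.9815],
       [  0.    ,   0.    ,   1.    ]]), 'dist_coeffs': array([-0.0054,  0.    ,  0.    ,  0.    ,  0.    ]), 'eye': array([0.2244, 0.5865, 0.3841]), 'rotation': array([0.8458, 0.5195, 0.0626, 0.104 ])}
[[-0.8917  0.4526 -0.0005]
 [ 0.4526  0.8917 -0.0013]
 [-0.0001 -0.0014 -1.    ]] [ 0.0654 -0.0002 -0.1512]
```

```bash
R='-1 -419 -235 60 0 0 1.44'; python3 -m crank '-1 -419 -235 40 0 0 1.44;-1 -419 -235 40 0 0 1.44;-1 -419 -235 40 0 0 1.44;-1 -419 -235 40 0 0 1.44;-1 -419 -235 40 0 0 1.44;-1 -419 -235 40 0 0 1.44;-1 -419 -235 40 0 0 1.44;-1 -419 -235 40 0 0 1.44;-1 -419 -235 40 0 0 1.44;-1 -419 -235 40 0 0 1.44;-1 -419 -235 40 0 0 1.44;-1 -419 -235 40 0 0 1.44;-1 -419 -235 40 0 0 1.44;-1 -419 -235 40 0 0 1.44;-1 -419 -235 40 0 0 1.44;-1 -419 -235 40 0 0 1.44'
python3 - <<'E'
from h import *
w=calibration('wrist');im=get_image('wrist');cv2.imwrite('pics/w1.png',im[:,:,::-1]);np.save('w1.npy',w,allow_pickle=True)
o=robot.get_obs();print(o['t'],o['tool_pos'],o['tcp_rot'],o['joint_pos']);print(proj(w,[[.5503,.158,.042]]))
E
```

```text
t: 1.7
tool_pos: [0.5499, 0.1588, 0.1937]
tcp_rot: [0.816, 0.578, 0.0, -0.0]
force: [0.0, -0.3, 0.1]
gripper_width: 0.0875
grasp_force: 0.0
1.75 [0.54996192 0.15862533 0.19374724] [ 8.15948737e-01  5.78124246e-01  9.79360907e-05 -7.81028215e-05] [-0.69309008  0.37517082  0.42737801  1.79702471 -0.18083738  1.00773761
 -0.53293636]
[[315.84849209 190.2701211 ]]
```

View pics/w1.png

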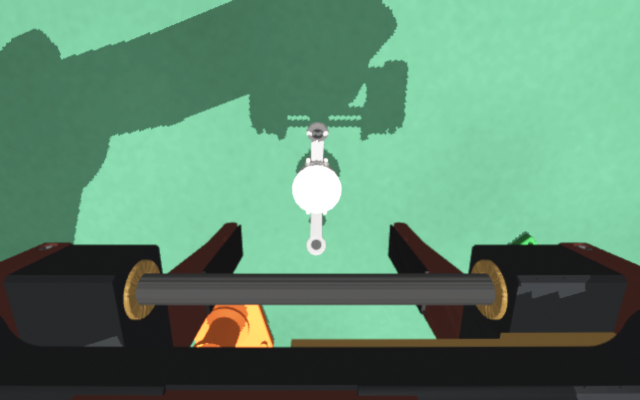

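The wrist view shows the cap's top at about (317,189), with thumb pads at (317,131) and (316,245); the tool is aligned with the arms.

```bash
python3 - <<'E'
from h import *
np.set_printoptions(precision=4,suppress=True)
w=np.load('w1.npy',allow_pickle=True).item();im=cv2.imread('pics/w1.png')
m=cv2.inRange(im,(235,235,235),(255,255,255));m[:140]=0;m[235:]=0
m=cv2.morphologyEx(m,cv2.MORPH_OPEN,np.ones((15,15),np.uint8))
ct=max(cv2.findContours(m,0,2)[0],key=cv2.contourArea);P=onplane(w,ct.reshape(-1,2),.042)
c,r=cv2.minEnclosingCircle(P[:,:2].astype(np.float32));print('cap',c,r,cv2.fitEllipse(ct))
d=onplane(w,[(317,131),(316,245)],.045);print(d,np.degrees(np.arctan2(*(d[1]-d[0])[1::-1])))
o=robot.get_obs();M=R.from_quat(o['tcp_rot']);print(M.as_matrix(),M.inv().apply(np.r_[c,.017]-o['tool_pos'])*1e3)
E
```

```text
cap (0.5505437254905701, 0.15818168222904205) 0.026939257979393005 ((316.2764892578125, 189.0904998779297), (47.39131546020508, 47.64256286621094), 111.17700958251953)
[[0.5718 0.216  0.045 ]
 [0.5301 0.0997 0.045 ]] -109.7458537025977
[[ 0.3315  0.9434  0.0001]
 [ 0.9434 -0.3315  0.0002]
 [ 0.0003 -0.     -1.    ]] [ -0.2699   0.6985 176.7472]
```

```bash
python3 -m crank '-1 0 1 45 0 0 0;-1 0 1 90 0 0 0;-1 0 1 130 0 0 0;-1 0 1 160 0 0 0;-1 0 1 176 0 0 0;-1 0 1 176 0 0 0;-1 0 1 176 0 0 0;1 0 1 176 0 0 0;1 0 1 176 0 0 0;1 0 1 176 0 0 0;1 0 1 176 0 0 0;1 0 1 176 0 0 0;1 0 1 176 0 0 0;1 0 1 176 0 0 0;1 0 1 176 0 0 0;1 0 1 176 0 0 0'
python3 -m crank '1 0 0 -40 0 0 0;1 0 0 -80 0 0 0;1 0 0 -120 0 0 0;1 0 0 -160 0 0 0;1 0 0 -182 0 0 0;1 0 0 -182 0 0 0;1 0 0 -182 0 0 0'
python3 - <<'E'
from h import *
im=get_image('wrist');cv2.imwrite('pics/w2.png',im[:,:,::-1]);np.save('w2.npy',calibration('wrist'),allow_pickle=True)
o=robot.get_obs();M=R.from_quat(o['tcp_rot']);print(o['t'],M.inv().apply(np.r_[.5585,-.182,o['tool_pos'][2]]-o['tool_pos'])*1e3)
E
```

```text
t: 3.35
tool_pos: [0.5513, 0.1578, 0.0179]
tcp_rot: [0.816, 0.578, 0.0, -0.0]
force: [-0.8, 1.2, 5.3]
gripper_width: 0.0519
grasp_force: 30.0
t: 4.05
tool_pos: [0.5505, 0.1577, 0.1986]
tcp_rot: [0.816, 0.578, -0.0, -0.0]
force: [-0.5, 0.0, -4.0]
gripper_width: 0.052
grasp_force: 30.0
4.1 [-3.17483160e+02  1.20846338e+02  2.91785771e-01]
```

```bash
python3 -m crank '1 -407 121 0 0 0 0;1 -407 121 0 0 0 0;1 -407 121 0 0 0 0;1 -407 121 0 0 0 0;1 -407 121 0 0 0 0;1 -407 121 0 0 0 0;1 -407 121 0 0 0 0;1 -407 121 0 0 0 0;1 -407 121 0 0 0 0;1 -407 121 0 0 0 0;1 -407 121 0 0 0 0;1 -407 121 0 0 0 0'
python3 - <<'E'
from h import *
w=calibration('wrist');im=get_image('wrist');cv2.imwrite('pics/w3.png',im[:,:,::-1]);np.save('w3.npy',w,allow_pickle=True)
o=robot.get_obs();print(o['t'],o['tool_pos'],o['tcp_rot']);print(proj(w,[[.5585,-.182,.106],[.5585,-.182,.075]]))
E
```

```text
t: 5.3
tool_pos: [0.5297, -0.2645, 0.1982]
tcp_rot: [0.816, 0.578, -0.0, -0.001]
force: [-0.4, 1.0, -2.3]
gripper_width: 0.0513
grasp_force: 30.0
5.35 [ 0.53002089 -0.26441371  0.1985781 ] [ 8.15612196e-01  5.78598103e-01 -2.63351865e-04 -9.54210241e-04]
[[315.25189893  98.40400173]
 [315.36840848 101.68179973]]
```

View pics/w3.png

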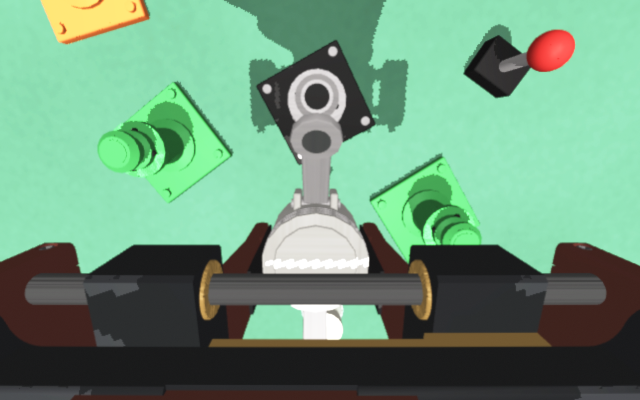

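The port is straight ahead; its top hole lies near (316,96) and the shoulder ring around it near (317,97). The cap is held straight. I'll crop for precision.

```bash
python3 - <<'E'
import cv2
im=cv2.imread('pics/w3.png');cv2.imwrite('pics/c3.png',cv2.resize(im[35:175,245:385],None,fx=4,fy=4,interpolation=2))
E
```

```text
(no output)
```

View pics/c3.png

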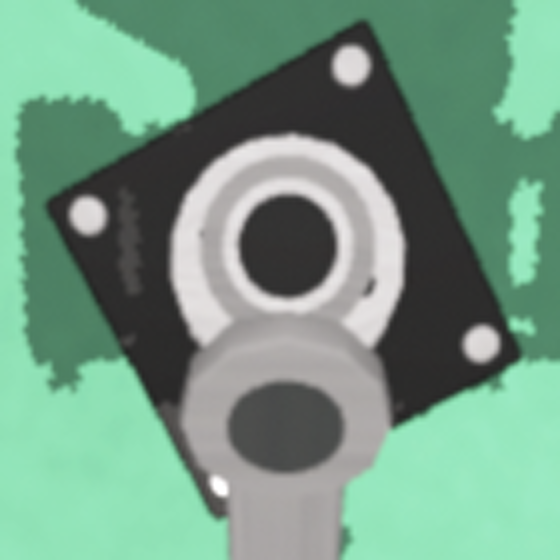

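```bash
python3 - <<'E'
from h import *
np.set_printoptions(precision=4,suppress=True)
w=np.load('w3.npy',allow_pickle=True).item()
print(onplane(w,[(316.9,95.9)],.106),onplane(w,[(316.6,97.4)],.075),onplane(w,[(266.6,88.4),(365.1,120.4)],.013).mean(0))
e=onplane(w,[(245+171/4,97.4),(245+405/4,97.4)],.075);print('dia',np.linalg.norm(e[1]-e[0]))
o=robot.get_obs();M=R.from_quat(o['tcp_rot']);print(o['tool_pos'],M.as_matrix())
for p in (onplane(w,[(316.9,95.9)],.106)[0],onplane(w,[(316.6,97.4)],.075)[0]): print(M.inv().apply(p-o['tool_pos'])*1e3)
E
```

```text
[[ 0.5604 -0.1806  0.106 ]] [[ 0.5608 -0.1789  0.075 ]] [ 0.5601 -0.1805  0.013 ]
dia 0.052617905182991594
[ 0.53   -0.2644  0.1986] [[ 0.3304  0.9438 -0.0015]
 [ 0.9438 -0.3304  0.0013]
 [ 0.0007 -0.0019 -1.    ]]
[89.0266  1.1318 92.6362]
[ 90.7774   0.9837 123.6378]
```

```bash
python3 -m crank '1 45 1 0 0 0 0;1 90 1 0 0 0 0;1 90 1 0 0 0 0;1 90 1 0 0 0 0;1 90 1 30 0 0 0;1 90 1 55 0 0 0;1 90 1 68 0 0 0;1 90 1 68 0 0 0;1 90 1 68 0 0 0;1 90 1 68 0 0 0'
python3 - <<'E'
from h import *
np.set_printoptions(precision=4,suppress=True)
im=get_image('wrist');cv2.imwrite('pics/w4.png',im[:,:,::-1])
o=robot.get_obs();M=R.from_quat(o['tcp_rot']);print(o['t'],o['tool_pos'],o['force'],o['ft_torque'],M.inv().apply(np.r_[.5603,-.180,.093]-o['tool_pos'])*1e3,M.as_matrix()[:,2])
E
```

```text
t: 6.35
tool_pos: [0.5615, -0.1824, 0.1329]
tcp_rot: [0.816, 0.578, 0.001, 0.001]
force: [-0.3, -0.8, -2.9]
gripper_width: 0.0519
grasp_force: 30.0
6.4 [ 0.5615 -0.1823  0.1329] [ 1.2825 -0.7565 -2.3939] [-0.0495  0.0518 -0.0258] [ 1.7332 -1.9682 39.9205] [ 0.0021 -0.0004 -1.    ]
```

```bash
python3 -m crank '1 1.5 -1.7 0 0 0 0;1 1.5 -1.7 0 0 0 0;1 1.5 -1.7 0 0 0 0;1 1.5 -1.7 0 0 0 0;1 1.5 -1.7 0 0 0 0'
python3 - <<'E'
from h import *
np.set_printoptions(precision=4,suppress=True)
for i in range(3):
 get_image('wrist')
 o=robot.get_obs();M=R.from_quat(o['tcp_rot']);print(o['t'],o['tool_pos'],o['force'],M.inv().apply(np.r_[.5603,-.180,.093]-o['tool_pos'])*1e3)
E
```

```text
t: 6.9
tool_pos: [0.5597, -0.1798, 0.1317]
tcp_rot: [0.816, 0.578, 0.0, 0.0]
force: [-0.3, -0.6, -3.6]
gripper_width: 0.0517
grasp_force: 30.0
6.95 [ 0.5597 -0.1798  0.1317] [-0.5974  0.3791 -2.9574] [ 0.0417  0.6708 38.6528]
7.0 [ 0.5596 -0.1799  0.1316] [-0.0075  0.1862 -3.0761] [ 0.0774  0.6691 38.6088]
7.05 [ 0.5597 -0.1798  0.1316] [ 0.4411  0.2197 -2.4951] [ 0.0604  0.6372 38.6173]
```

```bash
python3 -m crank '1 0 0.6 5 0 0 0;1 0 0.6 9 0 0 0;1 0 0.6 12 0 0 0;1 0 0.6 14 0 0 0;1 0 0.6 16 0 0 0;1 0 0.6 16 0 0 0;1 0 0.6 16 0 0 0'; python3 -m crank '1 0 0 2 0 0 0;1 0 0 4 0 0 0;1 0 0 6 0 0 0;1 0 0 8 0 0 0;1 0 0 8 0 0 0;1 0 0 8 0 0 0'
```

```text
t: 7.75
tool_pos: [0.5601, -0.1803, 0.1156]
tcp_rot: [0.816, 0.578, -0.0, 0.0]
force: [-0.6, -1.0, -4.0]
gripper_width: 0.0521
grasp_force: 30.0
t: 8.35
tool_pos: [0.5602, -0.1803, 0.1074]
tcp_rot: [0.816, 0.578, -0.0, 0.0]
force: [0.2, -3.4, -4.8]
gripper_width: 0.0518
grasp_force: 30.0
```

```bash
python3 -m crank '1 -0.4 0.2 1 0 0 0;1 -0.4 0.2 2 0 0 0;1 -0.4 0.2 3 0 0 0;1 -0.4 0.2 4 0 0 0;1 -0.4 0.2 5 0 0 0;1 -0.4 0.2 6 0 0 0;1 -0.4 0.2 7 0 0 0;1 -0.4 0.2 7 0 0 0;1 -0.4 0.2 7 0 0 0'; python3 -m crank '1 0 0 1 0 0 0;1 0 0 2 0 0 0;1 0 0 2 0 0 0;1 0 0 2 0 0 0'; python3 -m crank '1 0 0 1 0 0 0;1 0 0 2 0 0 0;1 0 0 2 0 0 0;1 0 0 2 0 0 0'
```

```text
t: 9.25
tool_pos: [0.5603, -0.1804, 0.1005]
tcp_rot: [0.816, 0.578, -0.0, -0.0]
force: [-0.4, -2.0, -3.5]
gripper_width: 0.052
grasp_force: 30.0
t: 9.65
tool_pos: [0.5603, -0.1804, 0.0986]
tcp_rot: [0.816, 0.578, -0.0, -0.0]
force: [0.0, -1.5, -3.0]
gripper_width: 0.0521
grasp_force: 30.0
t: 10.05
tool_pos: [0.5602, -0.1808, 0.0967]
tcp_rot: [0.816, 0.578, -0.0, 0.0]
force: [-0.8, -3.1, -0.8]
gripper_width: 0.052
grasp_force: 30.0
```

```bash
for i in 1 ; do python3 -m crank '1 0 0 0.5 0 0 0;1 0 0 1 0 0 0;1 0 0 1 0 0 0;1 0 0 1 0 0 0'; done; python3 -m crank '1 0 0 0.5 0 0 0;1 0 0 1 0 0 0;1 0 0 1 0 0 0;1 0 0 1 0 0 0'
```

```text
t: 10.45
tool_pos: [0.5603, -0.181, 0.096]
tcp_rot: [0.816, 0.578, 0.0, 0.0]
force: [-3.2, -3.6, 5.8]
gripper_width: 0.0522
grasp_force: 30.0
t: 10.85
tool_pos: [0.5602, -0.1811, 0.0955]
tcp_rot: [0.816, 0.577, 0.0, 0.0]
force: [-4.4, -3.2, 10.3]
gripper_width: 0.0518
grasp_force: 30.0
```

```bash
python3 -m crank '1 0 0 0.5 0 0 0;1 0 0 1 0 0 0;1 0 0 1 0 0 0;1 0 0 1 0 0 0';  python3 -m crank '1 0 0 0.5 0 0 0;1 0 0 1 0 0 0;1 0 0 1 0 0 0;1 0 0 1 0 0 0'
```

```text
t: 11.25
tool_pos: [0.5603, -0.1812, 0.0946]
tcp_rot: [0.816, 0.577, 0.0, 0.0]
force: [-5.3, -3.3, 10.1]
gripper_width: 0.052
grasp_force: 30.0
t: 11.65
tool_pos: [0.5603, -0.1811, 0.0931]
tcp_rot: [0.816, 0.577, 0.0, 0.0]
force: [-3.2, -4.4, 4.7]
gripper_width: 0.0517
grasp_force: 30.0
```

```bash
python3 -m crank '1 0 0 0.5 0 0 0;1 0 0 1 0 0 0;1 0 0 1 0 0 0;1 0 0 1 0 0 0';  python3 -m crank '1 0 0 0.5 0 0 0;1 0 0 0.7 0 0 0;1 0 0 0.7 0 0 0'
python3 - <<'E'
from h import *
im=get_image('scene');cv2.imwrite('pics/s2.png',cv2.resize(im[150:250,240:370,::-1],None,fx=6,fy=6,interpolation=2))
E
```

```text
t: 12.05
tool_pos: [0.5604, -0.1811, 0.0929]
tcp_rot: [0.816, 0.577, 0.0, 0.0]
force: [-6.8, -2.4, 13.8]
gripper_width: 0.0519
grasp_force: 30.0
t: 12.35
tool_pos: [0.5604, -0.1811, 0.0928]
tcp_rot: [0.816, 0.577, 0.001, 0.0]
force: [-8.0, -2.2, 19.3]
gripper_width: 0.0515
grasp_force: 30.0
```

View pics/s2.png

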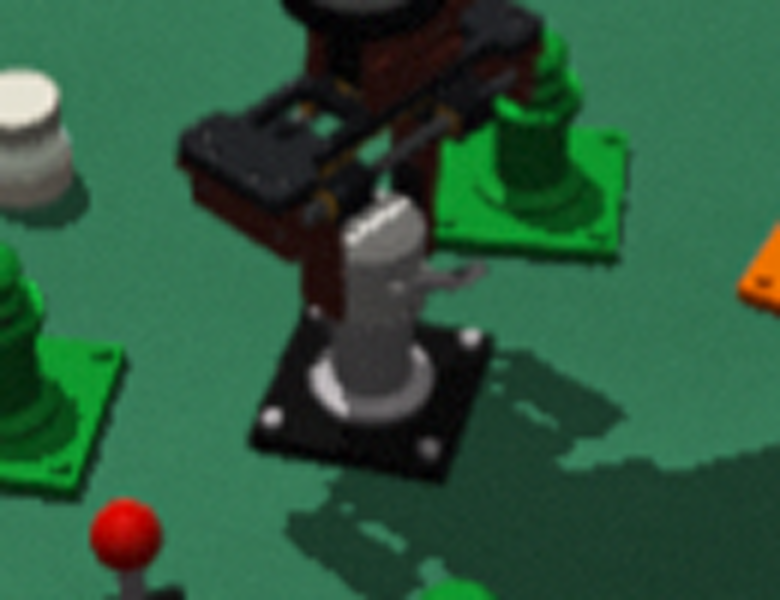

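The scene view shows the cap down on the shoulder (around (385,290) in the crop), with the gripper round it. The TCP height matches the seat, so I give one last firm press, then relax and release.

```bash
python3 -m crank '1 0 0 0.4 0 0 0;1 0 0 0.4 0 0 0;1 0 0 0.4 0 0 0'; python3 -m crank '1 0.7 0 -1 0 0 0;1 0.7 0 -1.5 0 0 0;-1 0.7 0 -1.5 0 0 0;-1 0.7 0 -1.5 0 0 0;-1 0.7 0 -1.5 0 0 0;-1 0.7 0 -1.5 0 0 0;-1 0.7 0 -1.5 0 0 0;-1 0.7 0 -1.5 0 0 0;-1 0 0 -20 0 0 0;-1 0 0 -50 0 0 0;-1 0 0 -85 0 0 0;-1 0 0 -120 0 0 0;-1 0 0 -120 0 0 0;-1 0 0 -120 0 0 0;-1 0 0 -120 0 0 0'
python3 - <<'E'
from h import *
np.set_printoptions(precision=4,suppress=True)
w=calibration('wrist');im=get_image('wrist');cv2.imwrite('pics/w5.png',im[:,:,::-1]);np.save('w5.npy',w,allow_pickle=True)
o=robot.get_obs();M=R.from_quat(o['tcp_rot']);print(o['t'],o['tool_pos'],M.as_matrix(),o['force'])
E
```

```text
t: 12.7
tool_pos: [0.5604, -0.1812, 0.0928]
tcp_rot: [0.817, 0.577, 0.001, 0.0]
force: [-9.2, -1.7, 22.8]
gripper_width: 0.0514
grasp_force: 30.0
t: 14.2
tool_pos: [0.5597, -0.1801, 0.2095]
tcp_rot: [0.816, 0.578, -0.0, -0.001]
force: [-0.5, -0.3, -0.2]
gripper_width: 0.0877
grasp_force: 0.0
14.25 [ 0.5596 -0.1801  0.2092] [[ 0.3324  0.9431 -0.0021]
 [ 0.9432 -0.3324  0.0005]
 [-0.0002 -0.0021 -1.    ]] [-0.2686  0.2332  0.5355]
```

View pics/w5.png

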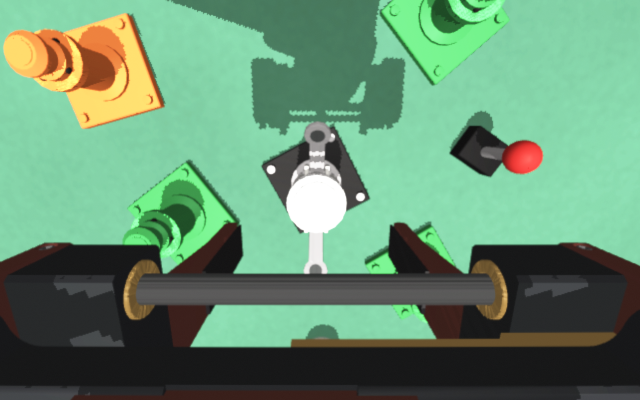

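```bash
python3 - <<'E'
from h import *
from scipy.optimize import minimize_scalar as ms
np.set_printoptions(precision=4,suppress=True)
w=np.load('w5.npy',allow_pickle=True).item();im=cv2.imread('pics/w5.png')
m=cv2.inRange(im,(235,235,235),(255,255,255));m[:140]=0;m[240:]=0
m=cv2.morphologyEx(m,cv2.MORPH_OPEN,np.ones((15,15),np.uint8))
ct=max(cv2.findContours(m,0,2)[0],key=cv2.contourArea);print(cv2.fitEllipse(ct))
for z in(.112,.117,.122):
    P=onplane(w,ct.reshape(-1,2),z);c,r=cv2.minEnclosingCircle(P[:,:2].astype(np.float32));print(z,c,r)
P=onplane(w,ct.reshape(-1,2),.117);c,r=cv2.minEnclosingCircle(P[:,:2].astype(np.float32))
o=robot.get_obs();M=R.from_quat(o['tcp_rot']).as_matrix();tx=M[:,0]
print('cap in tool',M.T@(np.r_[c,.117]-o['tool_pos'])*1e3)
for s,px in((1,(317,135)),(-1,(316,269))):
    u=onplane(w,[px],.12)[0]-np.r_[c,.12];u=u/np.linalg.norm(u);print('yaw',np.degrees(np.arctan2(u[1],u[0])))
    f=lambda t:np.r_[c,.094]+u*(.025+.045*np.cos(t)-.0025*np.sin(-t)*-1*0)+[0,0,.045*np.sin(t)+.0025]
    t=ms(lambda t:np.linalg.norm(proj(w,f(t))-px),bounds=(0,1.2),method='bounded');print(s,t.x,t.fun,f(t.x),M.T@(f(t.x)-o['tool_pos'])*1e3)
E
```

```text
((316.1168518066406, 203.53993225097656), (57.170928955078125, 58.68344497680664), 85.73088073730469)
0.112 (0.559364914894104, -0.1819802224636078) 0.02718568593263626
0.117 (0.5598182678222656, -0.18070371448993683) 0.02664114534854889
0.122 (0.5602717399597168, -0.17942720651626587) 0.026096617802977562
cap in tool [-0.5104  0.6058 92.2257]
yaw 69.62876775295125
1 0.6939684762876089 0.025958447398496613 [ 0.5806 -0.1248  0.1253] [59.0714  1.5855 83.9275]
yaw -109.11415250429765
-1 0.8520488427107377 0.02505585814095121 [ 0.5419 -0.2323  0.1304] [-55.1428   0.8619  78.87  ]
```

The cap sits at (317,203), and its size fits a top at 117 mm. Both arms are still raised, with pads at (317,135) and (316,269). Now I close the fingers and go over arm a's side.

```bash
python3 -m crank '1 35 1 0 0 0 0;1 69.5 1 0 0 0 0;1 69.5 1 0 0 0 0;1 69.5 1 0 0 0 0;1 69.5 1 0 0 0 0;1 69.5 1 20 0 0 0;1 69.5 1 40 0 0 0;1 69.5 1 53 0 0 0;1 69.5 1 53 0 0 0;1 69.5 1 53 0 0 0;1 69.5 1 53 0 0 0'
cat > st.py <<'E'
from h import *
np.set_printoptions(precision=1,suppress=True)
c=np.array([.5599,-.1807]);o=robot.get_obs();M=R.from_quat(o['tcp_rot']).as_matrix();d=(o['tool_pos'][:2]-c)*1e3
print('X %.1f Y %.1f tip h %.1f'%(d@M[:2,0],d@M[:2,1],o['tool_pos'][2]*1e3-86),'F tool',M.T@o['force'],o['gripper_width'])
E
python3 st.py
```

```text
t: 15.35
tool_pos: [0.5848, -0.1158, 0.1585]
tcp_rot: [0.816, 0.577, 0.0, 0.0]
force: [-0.1, -0.2, -0.2]
gripper_width: 0.0031
grasp_force: 0.0
X 69.5 Y 1.9 tip h 72.5 F tool [-0.2 -0.1  0.2] 0.0031230399620025065
```

```bash
python3 -m crank '1 0 -1.2 5 0 0 0;1 0 -1.2 10 0 0 0;1 0 -1.2 13 0 0 0;1 1 -1.2 16 0 0 0;1 1 -1.2 19 0 0 0;1 2 -1.2 22 0 0 0'; python3 st.py;  python3 -m crank '1 0 0 3 0 0 0;1 1 0 6 0 0 0;1 2 0 9 0 0 0'; python3 st.py
```

```text
t: 15.95
tool_pos: [0.5852, -0.1121, 0.1365]
tcp_rot: [0.816, 0.578, 0.001, 0.0]
force: [-0.9, 4.3, 12.0]
gripper_width: 0.0004
grasp_force: 5.8
X 73.1 Y 1.1 tip h 50.5 F tool [  3.7  -2.3 -12. ] 0.00042856539788810907
t: 16.25
tool_pos: [0.5869, -0.1077, 0.1282]
tcp_rot: [0.816, 0.579, 0.003, -0.0]
force: [0.3, 9.3, 13.4]
gripper_width: 0.0003
grasp_force: 6.2
X 77.8 Y 1.4 tip h 42.2 F tool [  8.9  -2.7 -13.3] 0.0003216931045089254
```

```bash
python3 -m crank '1 0 0 3 0 0 0;1 1 0 6 0 0 0;1 1 0 9 0 0 0;1 1 0 12 0 0 0'; python3 st.py;  python3 -m crank '1 0 0 3 0 0 0;1 0 0 6 0 0 0;1 0 0 9 0 0 0'; python3 st.py
```

```text
t: 16.65
tool_pos: [0.5873, -0.1071, 0.1159]
tcp_rot: [0.816, 0.579, 0.003, -0.0]
force: [1.9, 7.1, 9.9]
gripper_width: 0.0006
grasp_force: 4.6
X 78.5 Y 1.6 tip h 29.9 F tool [ 7.4 -0.5 -9.9] 0.0006034262349178927
t: 16.95
tool_pos: [0.5871, -0.1075, 0.1067]
tcp_rot: [0.816, 0.579, 0.002, 0.0]
force: [2.2, 7.0, 8.9]
gripper_width: 0.0004
grasp_force: 4.5
X 78.1 Y 1.5 tip h 20.7 F tool [ 7.3 -0.2 -8.9] 0.0004212231064718696
```

```bash
python3 -m crank '1 0 0 3 0 0 0;1 -1 0 6 0 0 0;1 -1.5 0 9 0 0 0;1 -2 0 12 0 0 0'; python3 st.py;  python3 -m crank '1 -1 0 3 0 0 0;1 -2 0 6 0 0 0;1 -3.5 0 9 0 0 0;1 -5 0 11.5 0 0 0'; python3 st.py
```

```text
t: 17.35
tool_pos: [0.5866, -0.1089, 0.0947]
tcp_rot: [0.816, 0.579, 0.003, -0.0]
force: [2.0, 7.9, 8.3]
gripper_width: 0.0005
grasp_force: 5.1
X 76.6 Y 1.5 tip h 8.7 F tool [ 8.2 -0.8 -8.2] 0.00046966150246077775
t: 17.75
tool_pos: [0.5849, -0.1134, 0.0829]
tcp_rot: [0.815, 0.579, 0.003, -0.0]
force: [2.6, 7.5, 5.9]
gripper_width: 0.0005
grasp_force: 5.1
X 71.8 Y 1.4 tip h -3.1 F tool [ 7.9 -0.  -5.9] 0.0004956523537088149
```

```bash
python3 -m crank '1 -2 0 2.5 0 0 0;1 -4 0 5 0 0 0;1 -6 0 7 0 0 0;1 -8.3 0 9 0 0 0'; python3 st.py;  python3 -m crank '1 -2 0 1.5 0 0 0;1 -4 0 3 0 0 0;1 -6 0 4.5 0 0 0'; python3 st.py
```

```text
t: 18.15
tool_pos: [0.5821, -0.1206, 0.0736]
tcp_rot: [0.815, 0.579, 0.003, -0.001]
force: [3.9, 9.4, 4.7]
gripper_width: 0.0006
grasp_force: 5.2
X 64.0 Y 1.2 tip h -12.4 F tool [10.2  0.6 -4.7] 0.0005726562443721481
t: 18.45
tool_pos: [0.58, -0.1264, 0.069]
tcp_rot: [0.815, 0.579, 0.002, -0.001]
force: [3.3, 9.0, 3.4]
gripper_width: 0.0006
grasp_force: 5.1
X 57.9 Y 1.0 tip h -17.0 F tool [ 9.6  0.1 -3.4] 0.0005616031111463148
```

```bash
python3 -m crank '1 -2 0 1 0 0 0;1 -4 0 2 0 0 0;1 -5 0 2.5 0 0 0;1 -5 0 2.5 0 0 0'; python3 st.py;  python3 -m crank '1 -1 0 0.3 0 0 0;1 -1.5 0 0.5 0 0 0;1 -1.5 0 0.5 0 0 0'; python3 st.py
```

```text
t: 18.85
tool_pos: [0.5781, -0.1315, 0.0664]
tcp_rot: [0.816, 0.579, 0.002, -0.001]
force: [3.3, 8.5, 3.7]
gripper_width: 0.0005
grasp_force: 4.6
X 52.4 Y 0.9 tip h -19.6 F tool [ 9.1  0.3 -3.7] 0.000504725324382973
t: 19.15
tool_pos: [0.5777, -0.1327, 0.066]
tcp_rot: [0.815, 0.579, 0.002, -0.001]
force: [3.4, 8.7, 2.1]
gripper_width: 0.0005
grasp_force: 4.8
X 51.2 Y 0.9 tip h -20.0 F tool [ 9.3  0.4 -2.1] 0.00046991090407026465
```

```bash
python3 -m crank '1 -0.7 0 0.2 0 0 0;1 -1 0 0.3 0 0 0;1 -1 0 0.3 0 0 0'; python3 st.py;  python3 -m crank '1 -0.7 0 0 0 0 0;1 -1 0 0 0 0 0;1 -1 0 0 0 0 0'; python3 st.py
```

```text
t: 19.45
tool_pos: [0.5773, -0.1336, 0.0656]
tcp_rot: [0.815, 0.579, 0.002, -0.001]
force: [2.7, 8.3, 3.1]
gripper_width: 0.0002
grasp_force: 4.9
X 50.2 Y 0.9 tip h -20.4 F tool [ 8.8 -0.2 -3. ] 0.0002453004246886476
t: 19.75
tool_pos: [0.5772, -0.134, 0.0656]
tcp_rot: [0.815, 0.579, 0.002, -0.001]
force: [4.5, 9.9, 1.7]
gripper_width: 0.0006
grasp_force: 5.4
X 49.8 Y 0.9 tip h -20.4 F tool [10.8  0.9 -1.6] 0.0005833442543680695
```

```bash
python3 -m crank '1 -0.5 0 0 0 0 0;1 -0.5 0 0 0 0 0;1 -0.5 0 0 0 0 0'; python3 st.py
```

```text
t: 20.05
tool_pos: [0.5771, -0.1341, 0.0655]
tcp_rot: [0.815, 0.579, 0.003, -0.001]
force: [4.6, 9.6, 1.9]
gripper_width: 0.0001
grasp_force: 5.9
X 49.7 Y 0.9 tip h -20.5 F tool [10.6  1.2 -1.9] 0.000135441056088548
```

```bash
python3 -m crank '1 -1 0 0 0 0 0;1 -1 0 0 0 0 0;1 -1 0 0 0 0 0'; python3 st.py; python3 -m crank '1 -1 0 0 0 0 0;1 -1 0 0 0 0 0;1 -1 0 0 0 0 0'; python3 st.py
```

```text
t: 20.35
tool_pos: [0.5764, -0.1352, 0.0651]
tcp_rot: [0.815, 0.579, 0.002, -0.001]
force: [4.5, 9.9, -2.0]
gripper_width: 0.0008
grasp_force: 5.2
X 48.4 Y 0.6 tip h -20.9 F tool [10.8  1.   2.1] 0.0008120250542730113
t: 20.65
tool_pos: [0.5763, -0.1355, 0.065]
tcp_rot: [0.815, 0.579, 0.002, -0.001]
force: [6.4, 11.1, -1.7]
gripper_width: 0.0005
grasp_force: 6.0
X 48.1 Y 0.6 tip h -21.0 F tool [12.6  2.4  1.8] 0.0004948240770690978
```

```bash
python3 -m crank '1 -1 0 0 0 0 0;1 -1 0 0 0 0 0;1 -1 0 0 0 0 0'; python3 st.py; python3 -m crank '1 -1 0 0 0 0 0;1 -1 0 0 0 0 0;1 -1 0 0 0 0 0'; python3 st.py
```

```text
t: 20.95
tool_pos: [0.5762, -0.1357, 0.065]
tcp_rot: [0.815, 0.579, 0.003, -0.002]
force: [6.1, 13.7, -2.0]
gripper_width: 0.0006
grasp_force: 6.8
X 47.8 Y 0.6 tip h -21.0 F tool [14.9  1.3  2.1] 0.0005793091640985739
t: 21.25
tool_pos: [0.576, -0.1359, 0.0649]
tcp_rot: [0.815, 0.58, 0.003, -0.002]
force: [6.7, 15.0, -2.6]
gripper_width: 0.0007
grasp_force: 7.6
X 47.6 Y 0.5 tip h -21.1 F tool [16.4  1.4  2.7] 0.0007465667437523111
```

The motion has stalled while force climbs, so the stop is reached. Back off outward, then up, and look.

```bash
python3 -m crank '1 5 0 0 0 0 0;1 25 0 0 0 0 0;1 35 0 0 0 0 0;1 35 0 -40 0 0 0;1 35 0 -80 0 0 0;1 15 0 -120 0 0 0;1 -15 0 -145 0 0 0;1 -48 0 -145 0 0 0;1 -48 0 -145 0 0 0;1 -48 0 -145 0 0 0;1 -48 0 -145 0 0 0;1 -48 0 -145 0 0 0'; python3 st.py
python3 - <<'E'
from h import *
w=calibration('wrist');im=get_image('wrist');s=get_image('scene');np.save('w6.npy',w,allow_pickle=True)
a=im[80:320,210:430,::-1];b=cv2.resize(s[160:240,260:340,::-1],(480,480),interpolation=2)
cv2.imwrite('pics/w6.png',np.hstack([cv2.resize(a,(320,349)),cv2.resize(b,(349,349))]))
E
```

```text
t: 22.45
tool_pos: [0.5578, -0.1863, 0.2096]
tcp_rot: [0.816, 0.579, -0.0, -0.0]
force: [-0.2, -1.0, 0.3]
gripper_width: 0.0004
grasp_force: 0.0
X -6.0 Y -0.1 tip h 123.6 F tool [-1.   0.1 -0.3] 0.0003565353346325732
```

View pics/w6.png

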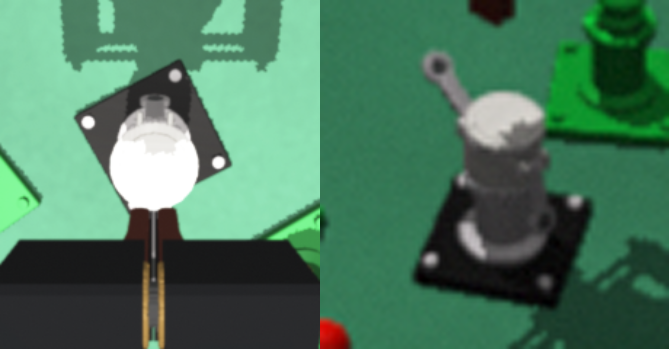

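Left (wrist): arm a's pad is seen edge-on, hanging down near (155,97) in the crop. Right (scene): arm b is still raised at (438,65) and the cap is upright on the shoulder. Check arm a's angle by projection.

```bash
python3 - <<'E'
from h import *
np.set_printoptions(precision=1,suppress=True)
w=np.load('w6.npy',allow_pickle=True).item();u=np.r_[np.cos(np.radians(70.2)),np.sin(np.radians(70.2)),0];c=np.r_[.5599,-.1807,.075]
for t in(.9,1.0,1.1,1.2,1.25):
    L=u*np.cos(t)-[0,0,np.sin(t)];n=u*np.sin(t)+[0,0,np.cos(t)]
    h=c+u*.025+[0,0,.019]
    print(t,proj(w,[h+L*.056+n*.0025,h+L*.056-n*.0025,h+L*.034+n*.0025,h+L*.045+n*.0025]).ravel())
im=get_image('wrist')
g=cv2.cvtColor(im,cv2.COLOR_RGB2GRAY);print(g[125:170,316])
E
```

```text
0.9 [316.  124.3 316.  128.2 315.9 138.5 316.  131.2]
1.0 [316.  128.7 316.  132.7 315.9 141.1 315.9 134.7]
1.1 [316.  133.2 315.9 137.4 315.9 143.8 315.9 138.4]
1.2 [315.9 138.  315.9 142.3 315.8 146.7 315.9 142.2]
1.25 [315.9 140.4 315.8 144.7 315.8 148.2 315.9 144.2]
[111 110 107  97  67  41  40  44  43  43  42  42  42  42  41  41  41  41
  44  67  71  56  57  79 107 118 117 116 116 117 117 118 118 118 117 128
 152 169 192 225 236 237 237 237 235]
```

Arm a is at its stop (the pad edge row, about 143, fits 1.25 rad). Now arm b, mirrored.

```bash
python3 -m crank '1 -35 0 0 0 0 0;1 -64 0 0 0 0 0;1 -64 0 0 0 0 0;1 -64 0 0 0 0 0;1 -64 0 20 0 0 0;1 -64 0 40 0 0 0;1 -64 0 51 0 0 0;1 -64 0 51 0 0 0;1 -64 0 51 0 0 0;1 -64 0 51 0 0 0'; python3 st.py
```

```text
t: 23.6
tool_pos: [0.5368, -0.2481, 0.1601]
tcp_rot: [0.816, 0.578, 0.0, 0.001]
force: [-0.5, 0.1, 0.4]
gripper_width: 0.0005
grasp_force: 0.0
X -71.3 Y 0.7 tip h 74.1 F tool [-0.1 -0.5 -0.4] 0.0005442425106177385
```

```bash
python3 -m crank '1 1 0 5 0 0 0;1 1 0 10 0 0 0;1 1 0 13 0 0 0;1 0 0 16 0 0 0;1 0 0 19 0 0 0;1 -1 0 23 0 0 0'; python3 st.py;  python3 -m crank '1 0 0 3 0 0 0;1 -1 0 6 0 0 0;1 -2 0 9 0 0 0'; python3 st.py
```

```text
t: 24.2
tool_pos: [0.536, -0.2503, 0.1367]
tcp_rot: [0.816, 0.577, -0.0, 0.001]
force: [-1.8, -3.1, 4.1]
gripper_width: 0.0003
grasp_force: 2.5
X -73.6 Y 0.7 tip h 50.7 F tool [-3.5 -0.7 -4.1] 0.0003357727356632043
t: 24.5
tool_pos: [0.5346, -0.2544, 0.1286]
tcp_rot: [0.817, 0.577, -0.001, 0.002]
force: [-5.7, -6.6, 11.4]
gripper_width: 0.0007
grasp_force: 6.2
X -77.9 Y 0.9 tip h 42.6 F tool [ -8.2  -3.1 -11.4] 0.0007041758138509806
```

Same as for the other arm; follow the arc.

```bash
python3 -m crank '1 0 0 3 0 0 0;1 -1 0 6 0 0 0;1 -1 0 9 0 0 0;1 -1 0 12 0 0 0'; python3 st.py;  python3 -m crank '1 0 0 3 0 0 0;1 0 0 6 0 0 0;1 0 0 9 0 0 0'; python3 st.py
```

```text
t: 24.9
tool_pos: [0.5346, -0.2555, 0.1165]
tcp_rot: [0.817, 0.577, -0.0, 0.002]
force: [-3.2, -6.9, 8.9]
gripper_width: 0.0002
grasp_force: 4.6
X -79.0 Y 1.2 tip h 30.5 F tool [-7.6 -0.6 -8.9] 0.00022091331356037758
t: 25.2
tool_pos: [0.5349, -0.2551, 0.1073]
tcp_rot: [0.817, 0.577, -0.0, 0.002]
force: [-3.3, -6.9, 8.6]
gripper_width: 0.0003
grasp_force: 4.3
X -78.4 Y 1.4 tip h 21.3 F tool [-7.6 -0.7 -8.6] 0.00029231028541195476
```

```bash
python3 -m crank '1 0 0 3 0 0 0;1 1 0 6 0 0 0;1 1.5 0 9 0 0 0;1 2 0 12 0 0 0'; python3 st.py;  python3 -m crank '1 1 0 3 0 0 0;1 2 0 6 0 0 0;1 3.5 0 9 0 0 0;1 5 0 11.5 0 0 0'; python3 st.py
```

```text
t: 25.6
tool_pos: [0.5354, -0.2538, 0.0953]
tcp_rot: [0.817, 0.577, -0.001, 0.002]
force: [-2.7, -6.6, 7.9]
gripper_width: 0.0007
grasp_force: 4.8
X -77.0 Y 1.4 tip h 9.3 F tool [-7.2 -0.3 -7.8] 0.0006940920492015008
t: 26.0
tool_pos: [0.5369, -0.2495, 0.0836]
tcp_rot: [0.817, 0.576, -0.001, 0.003]
force: [-2.1, -9.6, 5.4]
gripper_width: 0.0005
grasp_force: 4.9
X -72.5 Y 1.4 tip h -2.4 F tool [-9.8  1.2 -5.3] 0.00045384009984356663
```

```bash
python3 -m crank '1 2 0 2.5 0 0 0;1 4 0 5 0 0 0;1 6 0 7 0 0 0;1 8.3 0 9 0 0 0'; python3 st.py;  python3 -m crank '1 2 0 1.5 0 0 0;1 4 0 3 0 0 0;1 6 0 4.5 0 0 0'; python3 st.py
```

```text
t: 26.4
tool_pos: [0.5393, -0.2425, 0.0743]
tcp_rot: [0.817, 0.576, -0.001, 0.003]
force: [-1.8, -12.3, 1.8]
gripper_width: 0.0004
grasp_force: 5.0
X -65.1 Y 1.3 tip h -11.7 F tool [-12.2   2.4  -1.7] 0.00036114417438602107
t: 26.7
tool_pos: [0.5412, -0.237, 0.0696]
tcp_rot: [0.817, 0.576, -0.001, 0.003]
force: [-1.8, -13.0, 0.6]
gripper_width: 0.0007
grasp_force: 5.0
X -59.3 Y 1.3 tip h -16.4 F tool [-12.9   2.7  -0.6] 0.0007222211986989938
```

```bash
python3 -m crank '1 2 0 1 0 0 0;1 4 0 2 0 0 0;1 6 0 2.8 0 0 0;1 6.5 0 3 0 0 0'; python3 st.py;  python3 -m crank '1 1 0 0.3 0 0 0;1 2 0 0.5 0 0 0;1 2 0 0.5 0 0 0'; python3 st.py; python3 -m crank '1 1 0 0.3 0 0 0;1 1 0 0.3 0 0 0;1 1 0 0.3 0 0 0'; python3 st.py
```

```text
t: 27.1
tool_pos: [0.5433, -0.2305, 0.0661]
tcp_rot: [0.817, 0.576, -0.002, 0.003]
force: [-1.2, -11.9, -3.7]
gripper_width: 0.0006
grasp_force: 5.0
X -52.5 Y 1.1 tip h -19.9 F tool [-11.6   2.8   3.8] 0.0005626480380864901
t: 27.4
tool_pos: [0.5439, -0.2287, 0.0655]
tcp_rot: [0.817, 0.576, -0.002, 0.003]
force: [-0.4, -12.4, -4.6]
gripper_width: 0.0003
grasp_force: 4.9
X -50.6 Y 1.0 tip h -20.5 F tool [-11.8   3.8   4.7] 0.0003389258795593431
t: 27.7
tool_pos: [0.5441, -0.2281, 0.0652]
tcp_rot: [0.817, 0.576, -0.002, 0.003]
force: [-0.9, -12.5, -3.5]
gripper_width: 0.0002
grasp_force: 5.3
X -49.9 Y 1.1 tip h -20.8 F tool [-12.1   3.4   3.6] 0.00019870869375081994
```

```bash
python3 -m crank '1 1 0 0 0 0 0;1 1 0 0 0 0 0;1 1 0 0 0 0 0'; python3 st.py; python3 -m crank '1 1 0 0 0 0 0;1 1 0 0 0 0 0;1 1 0 0 0 0 0'; python3 st.py
```

```text
t: 28.0
tool_pos: [0.5441, -0.2279, 0.0652]
tcp_rot: [0.817, 0.576, -0.002, 0.003]
force: [-0.8, -15.6, -4.2]
gripper_width: 0.0006
grasp_force: 6.1
X -49.8 Y 1.0 tip h -20.8 F tool [-14.9   4.5   4.3] 0.0006460406086949938
t: 28.3
tool_pos: [0.5442, -0.2277, 0.0652]
tcp_rot: [0.818, 0.576, -0.002, 0.003]
force: [-2.3, -15.8, -5.1]
gripper_width: 0.0004
grasp_force: 7.0
X -49.6 Y 1.1 tip h -20.8 F tool [-15.6   3.2   5.2] 0.0004128861237881122
```

```bash
python3 -m crank '1 1 0 0 0 0 0;1 1 0 0 0 0 0;1 1 0 0 0 0 0'; python3 st.py
```

```text
t: 28.6
tool_pos: [0.5442, -0.2276, 0.0652]
tcp_rot: [0.818, 0.575, -0.003, 0.004]
force: [-2.3, -18.0, -5.2]
gripper_width: 0.0007
grasp_force: 7.8
X -49.4 Y 1.0 tip h -20.8 F tool [-17.6   3.9   5.4] 0.0006582541053534946
```

```bash
python3 -m crank '1 -5 0 0 0 0 0;1 -25 0 0 0 0 0;1 -35 0 0 0 0 0;1 -35 0 -40 0 0 0;1 -35 0 -80 0 0 0;1 -35 0 -120 0 0 0;1 -35 0 -145 0 0 0;1 -35 0 -145 0 0 0;1 -35 0 -145 0 0 0;1 -35 0 -145 0 0 0;1 -35 0 -145 0 0 0'
python3 - <<'E'
from h import *
im=get_image('wrist');s=get_image('scene')
t=get_image('top')
f=lambda a:cv2.resize(a[:,:,::-1],(390,390),interpolation=2)
cv2.imwrite('pics/end.png',np.hstack([f(im[0:260,190:450]),f(s[150:240,255:345])]))
np.set_printoptions(precision=1,suppress=True)
c=calibration('scene');u=np.r_[np.cos(np.radians(70.2)),np.sin(np.radians(70.2)),0];p=np.r_[.5599,-.1807,.075]
for sg in(1,-1):
  for a in(1.0,1.25):print(sg,a,(proj(c,p+sg*u*(.025+.045*np.cos(a)+.0025)+[0,0,.019-.045*np.sin(a)])-[255,150])*390/90+[390,0])
E
```

```text
t: 29.7
tool_pos: [0.5339, -0.2526, 0.209]
tcp_rot: [0.816, 0.578, -0.001, -0.001]
force: [0.5, 0.0, -0.2]
gripper_width: 0.0002
grasp_force: 0.0
1 1.0 [[647.8 262.7]]
1 1.25 [[636.5 260.7]]
-1 1.0 [[536.6 190.6]]
-1 1.25 [[547.3 202.6]]
```

View pics/end.png

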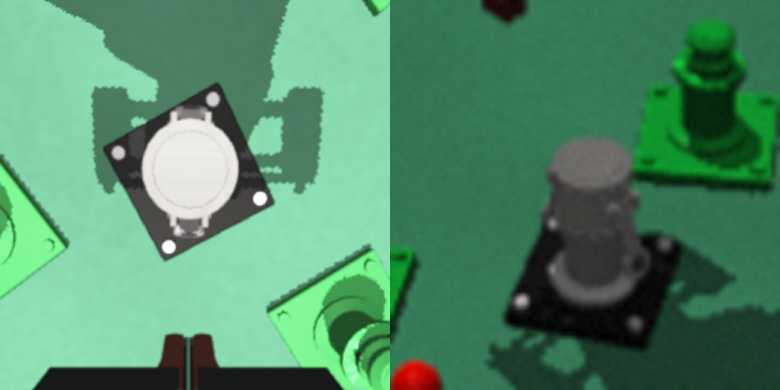

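Both arms hang down symmetrically beside the cap (wrist crop: pads at (190,110) and (190,233)). Pad a at about (637,262) in the scene crop matches 1.25 rad. The robot is clear.

```bash
python3 -c "
from cell import robot
print(robot.finish_job())"
```

```text
the job is handed in; nothing more can be done
None
```

I pushed the cap home on the port with both arms raised, swung arm a and then arm b down to their stops, and handed the job in with the robot clear; pushes peaked at about 26 N on the cap and 19 N on an arm, and no verdict came back.

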